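Pack three small cheeses and lock the end stop on its length mark

TASK

Pack this order: stand the drum-shaped cheese, the brick-shaped cheese and the truncated-pyramid cheese flat in the metal packing tray, between the fixed end and the sliding stop, and leave the flat square cheese, the cut wedge and everything else on the bench where they are. Then slide the end stop in until its pointer is on the middle one of the three long lines of the scale, and only then squeeze its cam lever fully closed against the stop's upright grip, keeping the stop on the line while you do it. Finish while holding: do not let go at the end, but keep the grip and the closed lever squeezed together in the gripper, with the stop on the line.

Things in the scene. Friction and masses are not known exactly. Their poses are not given: they have to be found in the camera images.
- packing_tray: Fixed steel tray on a plywood base 262 x 410 mm. Origin on the bench under the tray; x across the tray, away from the robot; y along it, towards the open end (robot's left). Floor at z 12 mm; inside |x| < 75; long walls 6 thick, tops at z 45; white fixed end: inner face y -170, top z 63; open end: low lip at y +200, top z 30. Cheeses go between y -170 and the end plate.
- length_mark (a point): Target: the middle of three long dark lines (3 mm wide, 25 long) at y +35, +85, +135 across a scale bar with short 10 mm ticks, on the tray's robot side. This point: x -152, y +85, z 44 mm in the tray's frame; axes are the tray's. Between scale and tray runs the stop's rail (24 mm wide, centre x -118, top z 40).
- leg_pointer (a point): Tip of the end stop's dark pointer over the scale; axes are the tray's. The stop: aluminium carriage on the rail (44 x 66 mm, top z 70), bridge over the near wall, white end plate 8 mm thick hanging in the tray (z 16 to 76), its inner face at the pointer's y. The rail's centre line, upright grip and lever are at x +34 mm from the pointer.
- end_stop (a joint): Slide of the end stop in m: 0 parked at the open end, grows towards the fixed end, up to 0.16; 0.095 on the middle line; starts at 0 to 0.035. About 2 N of friction.
- leg_grip (a point): Upright grip of the end stop (contact geom end_stop_c6): ribbed aluminium plate 24 mm in x, 12 in y, z 68 to 126. This point is on its outer face, which looks to the open end, at y +22 and x +34 mm from the pointer, z 105; axes are the tray's. The plate spans y +10 to +22 from the pointer. Nothing else rises above z 76 within 60 mm of grip and lever.
- lever_handle (a point): Middle of the outer face of the cam lever's black handle (geom cam_lever_c1; 20 mm in x, 10 thick), on the fixed end's side of the grip. Hinge along x at y -4 mm from the pointer, z 62; tip 63 mm from it. Closed: upright, y -12 to -2 from the pointer; 34 mm over grip and lever. Open: leans to the fixed end, tip up to 44 mm from the pointer (66 mm over both).
- cam_lever (a joint): Cam lever angle in rad: 0 closed (end of travel), grows as it leans open; starts at 0.44 to 0.58, stays where left. Below 0.4 the cam bites the rail; closing takes about 12 N at the handle's upper half (squeeze with 20 to 40 N). Pushed shut without holding the grip, the cam walks the stop 8 mm or more towards the open end.
- drum_cheese: Cheese, a pale upright drum of 58 mm diameter, 45 mm high, 0.13 kg; origin at the centre of its underside. It stands on the ripening board.
- brick_cheese: Cheese, a pale brick 85 (x) x 50 (y) x 40 mm high, 0.17 kg; origin at the centre of its underside.
- pyramid_cheese: Cheese, a pale truncated pyramid, square base 64 mm, square top 42 mm, 50 mm high, sides parallel to its x and y, 0.14 kg; origin at the centre of its underside.
- flat_square_cheese: Bystander: flat square cheese 72 x 72 x 24 mm on the ripening board; stays.
- cut_wedge: Bystander: cut cheese wedge 107 mm long, 64 mm wide, 50 mm high, on the ripening board; stays.
- ripening_board: Fixed spruce board 360 (x) x 270 (y) mm, 20 mm thick, on which the cheeses stand (its top at z 20). Origin at the centre of its underside.
- cheese_iron: Bystander: cheese iron (wooden T-handle 112 mm, steel shaft 165 mm) lying at the back of the bench; stays.
- rind_brush: Bystander: wooden brush 170 x 55 x 50 mm on the left of the bench; stays.

How it is judged:
On the way, in this order (a step that is already met when the one before it is completed fails the run):
1. the drum, brick and pyramid cheeses stand flat in the tray, let go (x of drum_cheese in the frame of packing_tray between -0.06 and 0.06 m and y of drum_cheese in the frame of packing_tray between -0.155 and 0.165 m and z of drum_cheese in the frame of packing_tray between 0.006 and 0.02 m and angle between each of drum_cheese, brick_cheese, pyramid_cheese's own z axis and vertical below 0.15 rad and linear speed of each of drum_cheese, brick_cheese, pyramid_cheese below 0.03 m/s and contact force between the fingers and drum_cheese below 0.3 N and x of brick_cheese in the frame of packing_tray between -0.06 and 0.06 m and y of brick_cheese in the frame of packing_tray between -0.155 and 0.165 m and z of brick_cheese in the frame of packing_tray between 0.006 and 0.02 m and contact force between the fingers and brick_cheese below 0.3 N and x of pyramid_cheese in the frame of packing_tray between -0.06 and 0.06 m and y of pyramid_cheese in the frame of packing_tray between -0.155 and 0.165 m and z of pyramid_cheese in the frame of packing_tray between 0.006 and 0.02 m and contact force between the fingers and pyramid_cheese below 0.3 N), for 0.2 s.
2. the end stop's pointer is on the middle line while the lever is still open (y of leg_pointer in the frame of length_mark between -0.008 and 0.008 m and value of joint cam_lever above 0.2 rad), for 0.1 s.
3. the lever is squeezed closed with grip and lever in the fingers, the stop still on the line (y of leg_pointer in the frame of length_mark between -0.006 and 0.006 m and value of joint cam_lever below 0.06 rad and contact force between the fingers and end_stop_c6 above 2 N and contact force between the fingers and cam_lever_c1 above 2 N), for 0.2 s.
At the end, for the whole second after the job is handed in: Three cheeses flat (0.15 rad) on the tray floor, released, at rest, between fixed end and end plate; pointer within 5 mm of the middle long line; lever closed (below 0.06 rad); the gripper still presses the upright grip and the lever handle with over 2 N each (x of drum_cheese in the frame of packing_tray between -0.06 and 0.06 m and y of drum_cheese in the frame of packing_tray between -0.155 and 0.065 m and z of drum_cheese in the frame of packing_tray between 0.006 and 0.02 m and angle between each of drum_cheese, brick_cheese, pyramid_cheese's own z axis and vertical below 0.15 rad and linear speed of each of drum_cheese, brick_cheese, pyramid_cheese below 0.03 m/s and contact force between the fingers and drum_cheese below 0.3 N and x of brick_cheese in the frame of packing_tray between -0.06 and 0.06 m and y of brick_cheese in the frame of packing_tray between -0.155 and 0.065 m and z of brick_cheese in the frame of packing_tray between 0.006 and 0.02 m and contact force between the fingers and brick_cheese below 0.3 N and x of pyramid_cheese in the frame of packing_tray between -0.06 and 0.06 m and y of pyramid_cheese in the frame of packing_tray between -0.155 and 0.065 m and z of pyramid_cheese in the frame of packing_tray between 0.006 and 0.02 m and contact force between the fingers and pyramid_cheese below 0.3 N and y of leg_pointer in the frame of length_mark between -0.005 and 0.005 m and value of joint cam_lever below 0.06 rad and velocity of joint end_stop between -0.01 and 0.01 m/s and contact force between the fingers and end_stop_c6 above 2 N and contact force between the fingers and cam_lever_c1 above 2 N); the arm keeps its last pose, push and grip.
It fails at once if a bystander (square cheese, wedge, iron or brush) is moved by more than 30 mm (distance of any of flat_square_cheese, cut_wedge, cheese_iron, rind_brush from where it was at the start of the episode above 0.03 m).
It fails at once if the lever is fully closed while the stop is more than 12 mm off the line (value of joint cam_lever below 0.06 rad and (y of leg_pointer in the frame of length_mark above 0.012 m or y of leg_pointer in the frame of length_mark below -0.012 m)).
It also fails if it takes over 72 s, if anything falls off the work surface, if the arm or the gripper's body presses on something with over 40 N, if the wrist force passes 120 N, or if a joint passes its speed limit or range.

ROBOT

A 6-joint arm with a two-finger parallel gripper is mounted at the origin on the work surface. World frame = base frame: x ahead of the robot, y to its left, z up, the work surface at z = 0. Lengths are in m, angles in rad, forces in N, time in s.
With the tool pointing down it reaches from about 0.35 to 0.975 m from the base axis. Payload 4.9 kg.
Tool frame: the origin (TCP) lies midway between the tips of the shut fingers; the grasp point (between the pads) lies 19 mm behind it; z points along the fingers, y is the line along which they close (so a half turn about z gives the same grasp; the last joint's range is limited). The gripper opens to 85 mm and grips with 20 to 120 N. Pads are 22 mm wide; open, the fingers measure 114 mm over their backs; the gripper's body (76 mm by 85 mm) begins 54 mm behind the grasp point. The pads swing forward as they close: fully open they stand 13 mm farther back than shut.
Start: joints at [1.175, 0.053, 1.613, -0, 1.476, -0.119], TCP at [0.171, 0.601, 0.231] pointing down, gripper open.
Joint ranges: [-3.01, 3.01], [-1.01, 2.22], [0.06, 2.58], [-1.02, 4.17], [0.09, 2.62], [-3.14, 3.14]. Speed limits (rad/s): [2.57, 2.57, 3.14, 3.14, 3.14, 3.14].

INTERFACE

Orientations are given as a unit quaternion [w, x, y, z].
In Python, from plant import manip gives the robot as it stands.
- The arm moves only by the shell command python3 shift.py 'ROWS'. ROWS is a JSON list of rows, 1 to 5 of them, each of 7 numbers: the opening from 0.0 (shut) to 1.0 (fully open), then dx, dy, dz in m, then a rotation vector rx, ry, rz in rad; each row shifts and turns the commanded pose from where the row before left it, along the tool's axes as they then stand; what a row does not reach is not made up. A row lasts 1/8 s, in which the tool goes at most 0.0625 m and 0.188 rad, less where a joint would pass 70% of its speed; a pose out of reach is approached as far as the arm can. The fingers move at their own pace and stop on an object; the grip force is fixed at half the most. Time passes only in rows, so rows that do not move let the fingers close. It prints the time, the measured TCP pose, the force, the opening and the grip force at its end.
- manip.state(): the state, without advancing time (a new reading comes with each control period).
- manip.grab_frame(name): name is "scene" or "top"; returns the picture (420x560x3 uint8, red, green, blue); there is no depth.
- manip.camera_params(name): a dict with "intrinsics" (3x3 intrinsics, pixels), "xyz" and "orientation" of the camera in the world. Camera axes: x right, y down, z forward; pixel columns grow to the right and rows downward; lengths in m; the calibration is good to about 2 mm. A picture is of the moment at which its call begins. camera_params takes no time and is no camera call.
- manip.job_done(): hands the job in; it is judged then, once.
The state is a dict: "time": time; "joint_pos": joint angles; "joint_vel": joint speeds; "joint_efforts": joint torques, N m; "tool_pos": TCP position; "tool_rot": TCP orientation; "contact_force": force on the tool from outside, world axes, zero at the start; "ft_torque": the same for the moment, N m; "gripper_width": opening from 0.0 (shut) to 1.0 (fully open); "grasp_force": force on a finger pad.
Only numpy, scipy, OpenCV 4.12 (cv2) and the standard library are available. Lean on these libraries where they do the work, as an engineer would, in place of code of your own. Each camera call takes 0.05 s, during which the arm holds its last target. There are 200 camera calls.

## Working session

There is one attempt and no reset: what is moved stays moved. The work goes in short steps, Python scripts to look and compute and a shell command to move; the robot and the scene stay as the last step left them, time stands still between calls to the robot, and variables do not carry over. Pictures are saved under pics/ and viewed, at most 13 in all, crops included, and the job is handed in when it is done.

```bash
ls; mkdir -p pics; python3 - <<'E'
from plant import manip
import cv2
for n in("scene","top"):
    f=manip.grab_frame(n); cv2.imwrite(f"pics/{n}0.png",f[:,:,::-1]); print(manip.camera_params(n))
print(manip.state())
E
```

```text
pics
plant.py
shift.py
{'intrinsics': array([[507.6002813 ,   0.        , 281.08744428],
       [  0.        , 507.6002813 , 203.11656489],
       [  0.        ,   0.        ,   1.        ]]), 'xyz': array([ 1.25834414, -0.1581454 ,  1.30664754]), 'orientation': array([-0.20646677,  0.78630137,  0.56148156, -0.15440235])}
{'intrinsics': array([[439.09750396,   0.        , 278.74164762],
       [  0.        , 439.09750396, 210.12407731],
       [  0.        ,   0.        ,   1.        ]]), 'xyz': array([0.34939648, 0.04540924, 1.22192148]), 'orientation': array([-0.06824722,  0.71046484, -0.69742578,  0.06464758])}
{'time': 0.1, 'joint_pos': array([ 1.17500488e+00,  5.33305730e-02,  1.61415870e+00, -4.29267386e-05,
        1.47602722e+00, -1.19005754e-01]), 'joint_vel': array([-0.00021938,  0.00134332, -0.00296349, -0.00025887,  0.00061795,
       -0.00095609]), 'joint_efforts': array([ 2.02594815e-04, -3.94893980e+01, -3.71365106e+01, -4.33298214e-05,
        3.87726977e-03, -1.36389843e-06]), 'tool_pos': array([0.17058261, 0.60067459, 0.23016014]), 'tool_rot': array([-2.24211440e-04,  1.37949408e-01,  9.90438809e-01, -9.35671934e-04]), 'contact_force': array([-0.56621755, -0.53167042, -0.29329513]), 'ft_torque': array([-0.02470533,  0.04816056, -0.00388951]), 'grasp_force': 0.0, 'gripper_width': 1.0010922744825903}
```
View pics/top0.png

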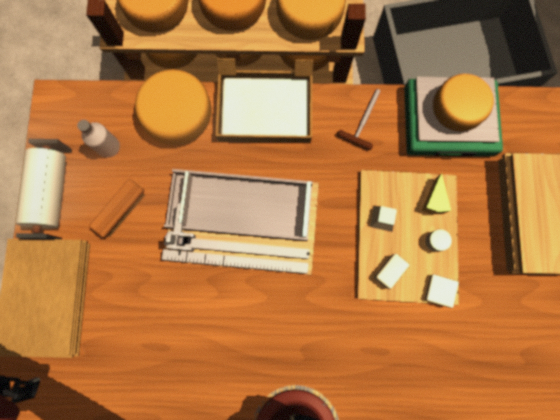

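View pics/scene0.png

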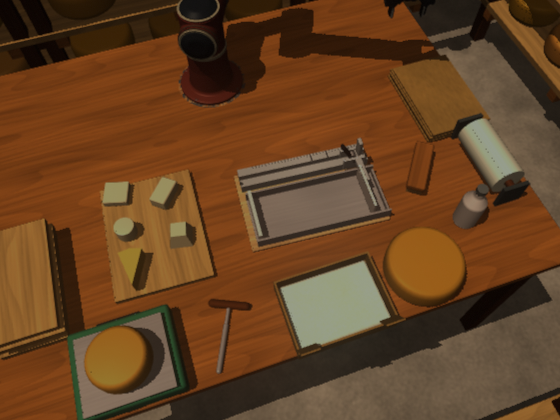

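Top view: pyramid (385,217), drum (439,241), brick (393,271), flat square (442,291), wedge (440,195); tray about (240,205) with its stop at left (180,240). I'll zoom in on both areas.

```bash
cat > h.py <<'E'
import numpy as np, cv2
from plant import manip
from scipy.spatial.transform import Rotation as R
def cam(n):
    p=manip.camera_params(n); q=p["orientation"]; return p["intrinsics"],np.array(p["xyz"]),R.from_quat(np.r_[q[1:],q[0]]).as_matrix()
def ray(n,uv,z):
    K,c,M=cam(n); uv=np.atleast_2d(uv).astype(float)
    d=(M@np.linalg.inv(K)@np.c_[uv,np.ones(len(uv))].T).T
    return c+d*((z-c[2])/d[:,2])[:,None]
def proj(n,P):
    K,c,M=cam(n); q=(K@M.T@(np.atleast_2d(P)-c).T).T; return q[:,:2]/q[:,2:]
E
python3 - <<'E'
import cv2,numpy as np
t=cv2.imread("pics/top0.png")
a=cv2.resize(t[160:285,155:325],None,fx=4.7,fy=4.7,interpolation=cv2.INTER_CUBIC)
cv2.imwrite("pics/tray.png",a)
b=cv2.resize(t[165:310,352:472],None,fx=4,fy=4,interpolation=cv2.INTER_CUBIC)
cv2.imwrite("pics/board.png",b)
from h import *
for p,z in [((385,217),.07),((439,241),.065),((393,271),.06),((240,205),.012)]: print(ray("top",p,z).round(3))
E
```

```text
[[ 0.555 -0.23   0.07 ]]
[[ 0.494 -0.372  0.065]]
[[ 0.414 -0.249  0.06 ]]
[[0.592 0.163 0.012]]
```

View pics/tray.png

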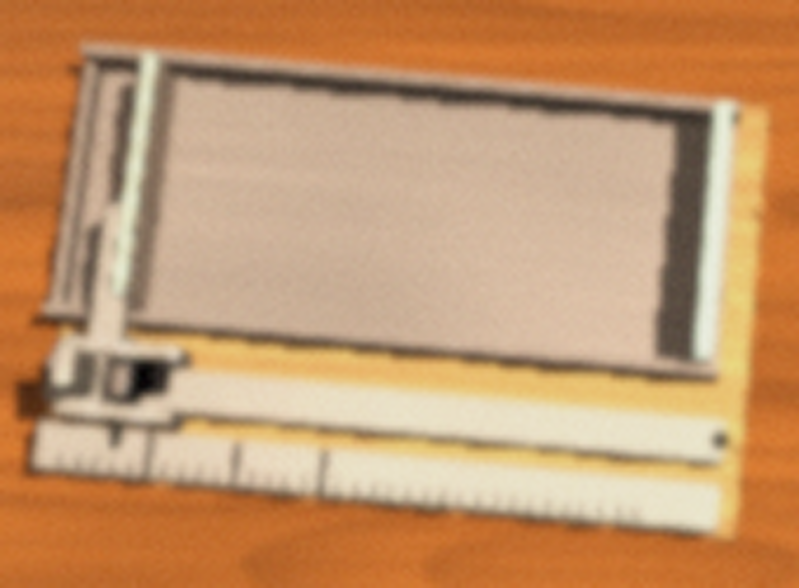

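View pics/board.png

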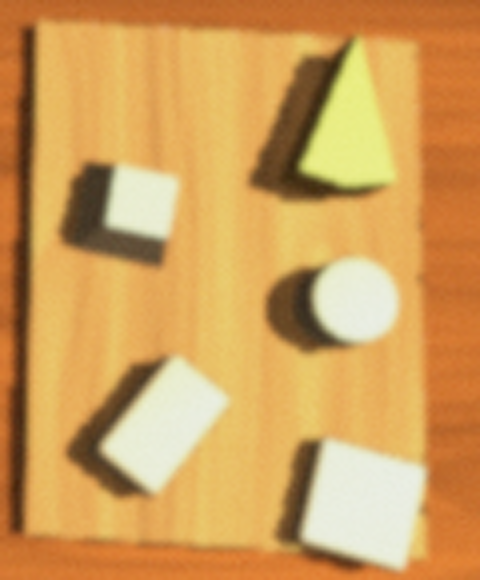

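The tray crop shows the pointer tip at (116,440) and long lines at (149,455), (237,463) and (323,470), with the open end at left. In the board crop the white tops are pyramid (142,202), drum (355,300), brick (163,425), flat square (362,503); wedge (348,120). Next I'll measure poses.

```bash
python3 - <<'E'
from h import *
t=cv2.imread("pics/top0.png"); b=t[165:310,352:472]
B=cv2.resize(b,None,fx=4,fy=4,interpolation=cv2.INTER_CUBIC)
print(B[200,142],B[300,355],B[425,163],B[120,348],B[300,200])
m=((B[:,:,0]>150)).astype(np.uint8)
cs,_=cv2.findContours(m,0,1)
for c in cs:
    if cv2.contourArea(c)<1500: continue
    (x,y),s,a=cv2.minAreaRect(c); box=cv2.boxPoints(((x,y),s,a))
    f=lambda p:(np.array(p)+.5)/4-.5+[352,165]
    M=cv2.moments(c);cen=(M['m10']/M['m00'],M['m01']/M['m00'])
    z=.07 if y<250 else (.065 if abs(y-300)<30 else (.06 if x<250 else .044))
    w=ray("top",f(box),z); e=w[1]-w[0]; g=w[2]-w[1]
    print((round(x),round(y)),"cen",ray("top",f([cen]),z)[0,:2].round(4),"box",w.mean(0)[:2].round(4),"e",np.linalg.norm(e).round(4),np.degrees(np.arctan2(e[1],e[0])).round(1),"g",np.linalg.norm(g).round(4),np.degrees(np.arctan2(g[1],g[0])).round(1))
f=lambda p:(np.array(p)+.5)/4.7-.5+[155,160]
pts=[((149,455),-.152,.135,.044),((237,463),-.152,.085,.044),((323,470),-.152,.035,.044),((712,103),.081,-.170,.063),((695,357),-.075,-.170,.063),((722,110),.075,None,0)]
pts=pts[:5]
W=np.array([ray("top",f([p[0]]),p[3])[0,:2] for p in pts]); L=np.array([[p[1],p[2]] for p in pts])
a,b_=L-L.mean(0),W-W.mean(0)
th=np.arctan2((a[:,0]*b_[:,1]-a[:,1]*b_[:,0]).sum(),(a*b_).sum())
Rm=np.array([[np.cos(th),-np.sin(th)],[np.sin(th),np.cos(th)]]); o=W.mean(0)-Rm@L.mean(0)
print("tray",o.round(4),np.degrees(th).round(2)); print(((W-o)@Rm-L).round(4))
for p,z in [((116,440),.044),((85,48),.045),((735,103),.045)]: print(p,((ray("top",f([p]),z)[0,:2]-o)@Rm).round(4))
print(manip.state()["tool_pos"])
E
```

```text
[211 238 234] [221 237 233] [216 236 233] [133 237 233] [102 188 233]
(365, 503) cen [ 0.3661 -0.3828] box [ 0.3662 -0.3828] e 0.0708 -18.0 g 0.072 -104.6
(166, 424) cen [ 0.4146 -0.2497] box [ 0.4149 -0.2497] e 0.0819 -39.3 g 0.0465 -128.7
(356, 300) cen [ 0.4983 -0.3768] box [ 0.4985 -0.3765] e 0.0551 -88.9 g 0.0553 176.9
(143, 201) cen [ 0.561  -0.2358] box [ 0.5611 -0.2359] e 0.043 -13.4 g 0.0439 -101.7
tray [0.5853 0.1542] -3.81
[[ 0.0004 -0.0002]
 [ 0.0002 -0.0007]
 [ 0.0004  0.    ]
 [-0.0042  0.0011]
 [ 0.0033 -0.0002]]
(116, 440) [-0.1447  0.1547]
(85, 48) [0.0836 0.2023]
(735, 103) [ 0.0826 -0.1831]
[0.17058261 0.60067459 0.23016014]
```

```bash
cat > go.py <<'E'
import sys; from h import *
x,y,z,psi=map(float,sys.argv[1:5]); s=manip.state(); q=s["tool_rot"]; M=R.from_quat(np.r_[q[1:],q[0]]).as_matrix()
p=np.radians(psi); T=np.array([[-np.sin(p),np.cos(p),0],[np.cos(p),np.sin(p),0],[0,0,-1]]).T
rv=R.from_matrix(M.T@T).as_rotvec(); d=np.array([x,y,z])-s["tool_pos"]
print("t",round(s["time"],2),"pos",s["tool_pos"].round(4),"yaw",np.degrees(np.arctan2(M[1,1],M[0,1])).round(2),"rot",rv.round(4),"shift now",(M.T@d).round(4),"after rot",(T.T@d).round(4),"w",round(s["gripper_width"],3),"F",s["contact_force"].round(1),"g",round(s["grasp_force"],1))
E
A='[1,0,0,0,0,0,0.1683]'
python3 shift.py '[[1,0,0,0,0,0,0.1683],[1,0,0,0,0,0,0.1683],[1,0,0,0,0,0,0.1683],[1,0,0,0,0,0,0.1683],[1,0,0,0,0,0,0.1683]]'
python3 shift.py '[[1,0,0,0,0,0,0.1683],[1,0,0,0,0,0,0.1683],[1,0,0,0,0,0,0.1683],[1,0,0,0,0,0,0.1683]]'
python3 shift.py '[[1,-0.045,0.035,0,0,0,0],[1,-0.045,0.035,0,0,0,0],[1,-0.045,0.035,0,0,0,0],[1,-0.045,0.035,0,0,0,0],[1,-0.045,0.035,0,0,0,0]]'
python3 shift.py '[[1,-0.045,0.035,0,0,0,0],[1,-0.045,0.035,0,0,0,0],[1,-0.045,0.035,0,0,0,0],[1,-0.045,0.035,0,0,0,0],[1,-0.045,0.035,0,0,0,0]]'
python3 go.py 0.561 -0.2355 0.12 -12.6
```

```text
time: 0.72
tool_pos: [0.1706, 0.6009, 0.2306]
tool_rot: [0.0, 0.533, 0.846, -0.001]
contact_force: [-0.2, -0.3, -0.1]
gripper_width: 1.0
grasp_force: 0.0
time: 1.23
tool_pos: [0.1706, 0.6008, 0.2305]
tool_rot: [0.0, 0.782, 0.623, -0.001]
contact_force: [0.7, 0.1, 0.3]
gripper_width: 0.998
grasp_force: 0.0
time: 1.85
tool_pos: [0.2925, 0.3415, 0.2308]
tool_rot: [0.0, 0.78, 0.625, -0.0]
contact_force: [0.5, 0.5, 0.3]
gripper_width: 1.001
grasp_force: 0.0
time: 2.48
tool_pos: [0.414, 0.0837, 0.2311]
tool_rot: [0.0, 0.781, 0.625, 0.0]
contact_force: [1.2, 0.1, 0.0]
gripper_width: 1.001
grasp_force: 0.0
t 2.48 pos [0.414  0.0837 0.2311] yaw -12.65 rot [ 0.0003 -0.0003 -0.0009] shift now [-0.2793  0.2133  0.1111] after rot [-0.2794  0.2131  0.1111] w 1.001 F [1.2 0.1 0. ] g 0.0
```

```bash

python3 shift.py '[[1,-0.047,0.036,0,0,0,0],[1,-0.047,0.036,0,0,0,0],[1,-0.047,0.036,0,0,0,0],[1,-0.047,0.036,0.02,0,0,0],[1,-0.047,0.036,0.02,0,0,0]]' >/dev/null
python3 shift.py '[[1,-0.036,0.028,0.03,0,0,0],[1,0,0,0.04,0,0,0],[1,0,0,0,0,0,0]]'
python3 go.py 0.561 -0.2355 0.024 -12.6
```

```text
time: 3.48
tool_pos: [0.5544, -0.2233, 0.1163]
tool_rot: [-0.005, 0.781, 0.625, -0.002]
contact_force: [0.0, 0.3, 0.2]
gripper_width: 0.998
grasp_force: 0.0
t 3.48 pos [ 0.5544 -0.2233  0.1163] yaw -12.69 rot [-0.0094 -0.0029 -0.0016] shift now [-0.0107  0.01    0.0922] after rot [-0.0105  0.0091  0.0923] w 0.998 F [0.  0.3 0.2] g 0.0
```

```bash

python3 shift.py '[[1,-0.0107,0.01,0.005,-0.009,-0.003,0],[1,0,0,0.03,0,0,0],[1,0,0,0,0,0,0]]' >/dev/null; python3 go.py 0.561 -0.2355 0.024 -12.6
```

```text
t 3.85 pos [ 0.5648 -0.237   0.086 ] yaw -12.62 rot [ 0.0077  0.0028 -0.0003] shift now [ 0.0008 -0.0045  0.0619] after rot [ 0.0007 -0.004   0.062 ] w 0.997 F [-0.3  0.1  0.1] g 0.0
```

```bash

python3 shift.py '[[1,0.0008,-0.004,0,0.008,0.003,0],[1,0,0,0.031,0,0,0],[1,0,0,0.031,0,0,0],[1,0,0,0,0,0,0],[1,0,0,0,0,0,0]]' >/dev/null; python3 go.py 0.561 -0.2355 0.024 -12.6
```

```text
t 4.47 pos [ 0.5627 -0.2363  0.0266] yaw -12.63 rot [ 0.0041  0.001  -0.0006] shift now [ 0.0004 -0.0019  0.0026] after rot [ 0.0004 -0.0019  0.0026] w 1.0 F [ 0.4 -0.5  0.1] g 0.0
```

Close, and lift, then see what the opening says.

```bash

python3 shift.py '[[1,0,-0.0015,0.002,0,0,0],[0.2,0,0,0,0,0,0],[0.2,0,0,0,0,0,0],[0.2,0,0,0,0,0,0],[0.2,0,0,0,0,0,0]]' >/dev/null; python3 go.py 0.561 -0.2355 0.024 -12.6
python3 shift.py '[[0.2,0,0,0,0,0,0],[0.2,0,0,-0.02,0,0,0],[0.2,0,0,-0.04,0,0,0],[0.2,0,0,-0.04,0,0,0],[0.2,0,0,0,0,0,0]]' >/dev/null; python3 go.py 0.5834 0.1263 0.12 -3.8
```

```text
t 5.1 pos [ 0.5611 -0.2359  0.0241] yaw -12.64 rot [ 0.0036  0.0008 -0.0008] shift now [ 0.0004 -0.0002  0.0001] after rot [ 0.0004 -0.0002  0.0001] w 0.666 F [-0.4  0.8  6. ] g 63.4
t 5.72 pos [ 0.5625 -0.2367  0.1278] yaw -12.64 rot [ 0.0095  0.0035 -0.1543] shift now [ 0.3588 -0.0591  0.0063] after rot [ 0.3636 -0.0032  0.0078] w 0.667 F [ 0.3  0.2 -1.1] g 62.7
```

```bash

python3 shift.py '[[0.2,0,0,0,0.008,0.003,-0.154],[0.2,0.052,0,0,0,0,0],[0.2,0.052,0,0,0,0,0],[0.2,0.052,0,0,0,0,0],[0.2,0.052,0,0,0,0,0]]' >/dev/null
python3 shift.py '[[0.2,0.052,0,0,0,0,0],[0.2,0.052,0,0,0,0,0],[0.2,0.052,-0.003,0.01,0,0,0],[0.2,0,0,0,0,0,0],[0.2,0,0,0,0,0,0]]' >/dev/null; python3 go.py 0.5834 0.1263 0.0165 -3.8
```

```text
t 6.97 pos [0.5802 0.1279 0.1124] yaw -3.79 rot [-0.0088 -0.0026  0.0001] shift now [-0.0016  0.0041  0.0959] after rot [-0.0014  0.0033  0.0959] w 0.664 F [-0.  -0.4 -1.4] g 62.6
```

```bash

python3 shift.py '[[0.2,-0.0015,0.0033,0,-0.008,-0.003,0],[0.2,0,0,0.04,0,0,0],[0.2,0,0,0.03,0,0,0],[0.2,0,0,0,0,0,0],[0.2,0,0,0,0,0,0]]' >/dev/null; python3 go.py 0.5834 0.1263 0.0165 -3.8
```

```text
t 7.6 pos [0.5854 0.1258 0.0449] yaw -3.88 rot [ 0.0033 -0.0007 -0.0015] shift now [ 0.0003 -0.0022  0.0284] after rot [ 0.0003 -0.0021  0.0284] w 0.662 F [ 0.1  0.6 -0.8] g 62.7
```

```bash

python3 shift.py '[[0.2,0,-0.002,0.015,0,0,0],[0.2,0,0,0.01,0,0,0],[0.2,0,0,0.002,0,0,0],[0.2,0,0,0,0,0,0],[0.2,0,0,0,0,0,0]]' >/dev/null; python3 go.py 0.5834 0.1263 0.0165 -3.8
```

```text
t 8.22 pos [0.5825 0.1267 0.0165] yaw -3.82 rot [ 0.0016 -0.0005 -0.0003] shift now [-0.0003  0.0009  0.    ] after rot [-0.0003  0.0009  0.    ] w 0.668 F [ 1.3 -0.6 -1.5] g 62.8
```

```bash

python3 shift.py '[[0.75,0,0,0,0,0,0],[0.85,0,0,0,0,0,0],[1,0,0,0,0,0,0],[1,0,0,0,0,0,0],[1,0,0,-0.02,0,0,0]]' 
python3 shift.py '[[1,0,0,-0.05,0,0,0],[1,0,0,-0.05,0,0,0],[1,0,0,0,0,0,-0.184],[1,0,0,0,0,0,-0.184],[1,0,0,0,0,0,-0.184]]' >/dev/null
python3 shift.py '[[1,0,0,0,0,0,-0.184],[1,0,0,0,0,0,-0.184],[1,0,0,0,0,0,0],[1,0,0,0,0,0,0]]' >/dev/null
python3 go.py 0.4983 -0.3768 0.12 51
python3 - <<'E'
from h import *
cv2.imwrite("pics/t1.png",cv2.resize(manip.grab_frame("top")[160:310,155:475,::-1],None,fx=2.5,fy=2.5,interpolation=cv2.INTER_CUBIC))
E
```

```text
time: 8.85
tool_pos: [0.5806, 0.1264, 0.0353]
tool_rot: [-0.001, 0.73, 0.683, -0.001]
contact_force: [0.3, -0.3, 0.2]
gripper_width: 1.0
grasp_force: 0.0
t 9.97 pos [0.5825 0.1266 0.1374] yaw 48.74 rot [ 0.0019  0.0015 -0.0394] shift now [-0.2686 -0.434   0.017 ] after rot [-0.2514 -0.4442  0.0174] w 0.999 F [-1.4 -0.3  0.3] g 0.0
```

View pics/t1.png

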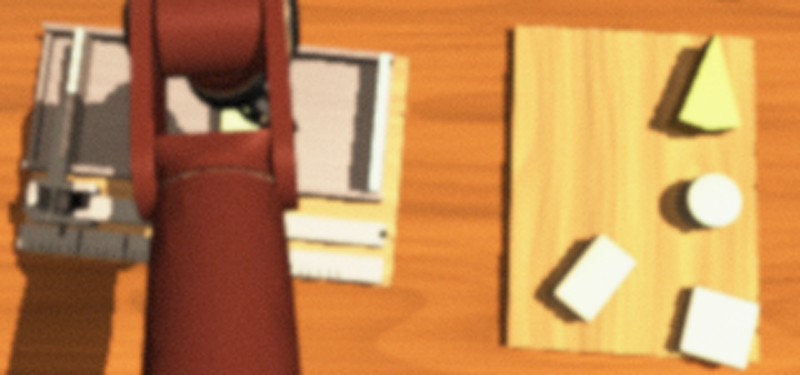

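The picture shows the pyramid in the tray, partly hidden by the arm at (235,120), and the rest untouched. Drum next.

```bash

python3 shift.py '[[1,-0.03,-0.048,0,0,0,0],[1,-0.03,-0.048,0,0,0,0],[1,-0.03,-0.048,0,0,0,0],[1,-0.03,-0.048,0,0,0,0],[1,-0.03,-0.048,0,0,0,0]]' >/dev/null
python3 shift.py '[[1,-0.03,-0.048,0,0,0,0],[1,-0.03,-0.048,0,0,0,0],[1,-0.03,-0.048,0,0,0,0],[1,-0.028,-0.05,0,0,0,0],[1,0,0,0,0,0,0]]' >/dev/null
python3 shift.py '[[1,0,0,0.017,0,0,0],[1,0,0,0,0,0,0],[1,0,0,0,0,0,0]]' >/dev/null
python3 go.py 0.4983 -0.3768 0.028 48.7
```

```text
t 11.65 pos [ 0.499  -0.3751  0.1185] yaw 48.98 rot [ 0.0013 -0.0006  0.0048] shift now [-0.0006 -0.0018  0.0905] after rot [-0.0006 -0.0017  0.0905] w 0.999 F [ 0.5 -0.2  0. ] g 0.0
```

```bash

python3 shift.py '[[1,-0.0006,-0.0018,0.03,0,0,0],[1,0,0,0.03,0,0,0],[1,0,0,0.02,0,0,0],[1,0,0,0.01,0,0,0],[1,0,0,0,0,0,0]]' >/dev/null
python3 shift.py '[[1,0,0,0,0,0,0],[0.2,0,0,0,0,0,0],[0.2,0,0,0,0,0,0],[0.2,0,0,0,0,0,0],[0.2,0,0,0,0,0,0]]' >/dev/null
python3 go.py 0.4983 -0.3768 0.028 48.7
python3 shift.py '[[0.2,0,0,-0.02,0,0,0],[0.2,0,0,-0.04,0,0,0],[0.2,0,0,-0.04,0,0,0],[0.2,0,0,0,0,0,0.184],[0.2,0,0,0,0,0,0.184]]' >/dev/null
python3 shift.py '[[0.2,0,0,0,0,0,0.184],[0.2,0,0,0,0,0,0.184],[0.2,0,0,0,0,0,0.184],[0.2,0,0,0,0,0,0],[0.2,0,0,0,0,0,0]]' >/dev/null
python3 go.py 0.5878 0.1921 0.12 -3.8
```

```text
t 12.9 pos [ 0.499  -0.3791  0.0306] yaw 48.89 rot [0.0011 0.0031 0.0033] shift now [0.002  0.0013 0.0026] after rot [0.002  0.0013 0.0026] w 0.664 F [ 0.5 -0.6  5.8] g 64.4
t 14.15 pos [ 0.4979 -0.3782  0.1294] yaw -3.67 rot [ 0.0011 -0.0006  0.0022] shift now [0.5749 0.0531 0.0097] after rot [0.575  0.0519 0.0094] w 0.665 F [ 0.7 -1.  -1.2] g 63.8
```

```bash

python3 shift.py '[[0.2,0.0525,0.0048,0,0,0,0],[0.2,0.0525,0.0048,0,0,0,0],[0.2,0.0525,0.0048,0,0,0,0],[0.2,0.0525,0.0048,0,0,0,0],[0.2,0.0525,0.0048,0,0,0,0]]' >/dev/null
python3 shift.py '[[0.2,0.0525,0.0048,0,0,0,0],[0.2,0.0525,0.0048,0,0,0,0],[0.2,0.0525,0.0048,0,0,0,0],[0.2,0.0525,0.0048,0,0,0,0],[0.2,0.0525,0.0048,0,0,0,0]]' >/dev/null
python3 shift.py '[[0.2,0.05,0.004,0.01,0,0,0],[0.2,0,0,0,0,0,0],[0.2,0,0,0,0,0,0],[0.2,0,0,0,0,0,0]]' >/dev/null
python3 go.py 0.5878 0.1921 0.023 -3.8
```

```text
t 15.9 pos [0.5884 0.1909 0.1198] yaw -3.87 rot [ 0.0016 -0.0003 -0.0012] shift now [ 0.0012 -0.0009  0.0968] after rot [ 0.0012 -0.0007  0.0968] w 0.664 F [-0.   0.  -1.4] g 64.1
```

```bash

python3 shift.py '[[0.2,0.001,0,0.03,0,0,0],[0.2,0,0,0.03,0,0,0],[0.2,0,0,0.02,0,0,0],[0.2,0,0,0.01,0,0,0],[0.2,0,0,0.0065,0,0,0]]' >/dev/null
python3 shift.py '[[0.2,0,0,0,0,0,0],[0.2,0,0,0,0,0,0]]' >/dev/null
python3 go.py 0.5878 0.1921 0.023 -3.8
python3 shift.py '[[0.75,0,0,0,0,0,0],[0.85,0,0,0,0,0,0],[1,0,0,0,0,0,0],[1,0,0,0,0,0,0],[1,0,0,-0.02,0,0,0]]' >/dev/null
python3 shift.py '[[1,0,0,-0.05,0,0,0],[1,0,0,-0.05,0,0,0],[1,0,0,0,0,0,-0.184],[1,0,0,0,0,0,-0.184],[1,0,0,0,0,0,-0.184]]' >/dev/null
python3 shift.py '[[1,0,0,0,0,0,-0.184],[1,0,0,0,0,0,-0.184],[1,0,0,0,0,0,-0.036],[1,0,0,0,0,0,0],[1,0,0,0,0,0,0]]' >/dev/null
python3 go.py 0.4147 -0.2497 0.12 51
```

```text
t 16.77 pos [0.5892 0.1931 0.0241] yaw -3.82 rot [ 0.0028 -0.0008 -0.0003] shift now [-0.0011 -0.0013  0.0011] after rot [-0.0011 -0.0013  0.0011] w 0.661 F [ 0.1 -0.1 -1.3] g 64.5
t 18.65 pos [0.5884 0.1929 0.1434] yaw 50.87 rot [ 0.0014  0.001  -0.0023] shift now [-0.1445 -0.453   0.0229] after rot [-0.1435 -0.4532  0.0234] w 0.998 F [-0.2  0.1 -0.4] g 0.0
```

```bash

python3 shift.py '[[1,-0.016,-0.0503,0,0,0,0],[1,-0.016,-0.0503,0,0,0,0],[1,-0.016,-0.0503,0,0,0,0],[1,-0.016,-0.0503,0,0,0,0],[1,-0.016,-0.0503,0,0,0,0]]' >/dev/null
python3 shift.py '[[1,-0.016,-0.0503,0,0,0,0],[1,-0.016,-0.0503,0,0,0,0],[1,-0.016,-0.0503,0,0,0,0],[1,-0.016,-0.0503,0.023,0,0,0],[1,0,0,0,0,0,0]]' >/dev/null
python3 shift.py '[[1,0,0,0,0,0,0],[1,0,0,0,0,0,0]]' >/dev/null
python3 go.py 0.4147 -0.2497 0.026 51
```

```text
t 20.15 pos [ 0.4158 -0.2487  0.1203] yaw 51.04 rot [0.0013 0.0018 0.0006] shift now [ 0.0004 -0.0016  0.0943] after rot [ 0.0002 -0.0015  0.0943] w 0.999 F [ 0.5 -1.   0.5] g 0.0
```

```bash

python3 shift.py '[[1,0.0004,-0.0016,0.03,0,0,0],[1,0,0,0.03,0,0,0],[1,0,0,0.02,0,0,0],[1,0,0,0.014,0,0,0],[1,0,0,0,0,0,0]]' >/dev/null
python3 shift.py '[[1,0,0,0,0,0,0],[0.2,0,0,0,0,0,0],[0.2,0,0,0,0,0,0],[0.2,0,0,0,0,0,0],[0.2,0,0,0,0,0,0]]' >/dev/null
python3 go.py 0.4147 -0.2497 0.026 51
python3 shift.py '[[0.2,0,0,-0.02,0,0,0],[0.2,0,0,-0.04,0,0,0],[0.2,0,0,-0.04,0,0,0],[0.2,0,0,0,0,0,0.184],[0.2,0,0,0,0,0,0.184]]' >/dev/null
python3 shift.py '[[0.2,0,0,0,0,0,0.184],[0.2,0,0,0,0,0,0.184],[0.2,0,0,0,0,0,0.184],[0.2,0,0,0,0,0,0.038],[0.2,0,0,0,0,0,0]]' >/dev/null
python3 shift.py '[[0.2,0,0,0,0,0,0]]' >/dev/null
python3 go.py 0.5777 0.0395 0.12 -3.8
```

```text
t 21.4 pos [ 0.4145 -0.251   0.0267] yaw 50.95 rot [ 0.0012  0.0026 -0.0009] shift now [0.0006 0.0011 0.0006] after rot [0.0006 0.0011 0.0007] w 0.58 F [-0.8  0.   5.1] g 63.9
t 22.77 pos [ 0.4133 -0.2502  0.1251] yaw -3.91 rot [ 0.0004 -0.001  -0.0018] shift now [0.3002 0.1443 0.0055] after rot [0.2999 0.1448 0.0051] w 0.578 F [ 0.  -0.6 -1.6] g 63.4
```

```bash

python3 shift.py '[[0.2,0.05,0.024,0,0,0,0],[0.2,0.05,0.024,0,0,0,0],[0.2,0.05,0.024,0,0,0,0],[0.2,0.05,0.024,0,0,0,0],[0.2,0.05,0.024,0,0,0,0]]' >/dev/null
python3 shift.py '[[0.2,0.05,0.024,0.005,0,0,0],[0.2,0,0,0,0,0,0],[0.2,0,0,0,0,0,0],[0.2,0,0,0,0,0,0]]' >/dev/null
python3 go.py 0.5777 0.0395 0.0192 -3.8
```

```text
t 23.9 pos [0.5775 0.038  0.1209] yaw -4.01 rot [ 0.001  -0.0002 -0.0037] shift now [ 0.0015 -0.      0.1017] after rot [1.500e-03 1.000e-04 1.017e-01] w 0.572 F [-0.4  0.4 -1.8] g 63.3
```

```bash

python3 shift.py '[[0.2,0.0015,0,0.03,0,0,-0.003],[0.2,0,0,0.03,0,0,0],[0.2,0,0,0.02,0,0,0],[0.2,0,0,0.013,0,0,0],[0.2,0,0,0.008,0,0,0]]' >/dev/null
python3 shift.py '[[0.2,0,0,0,0,0,0],[0.2,0,0,0,0,0,0]]' >/dev/null
python3 go.py 0.5777 0.0395 0.0192 -3.8
python3 shift.py '[[0.7,0,0,0,0,0,0],[0.85,0,0,0,0,0,0],[1,0,0,0,0,0,0],[1,0,0,0,0,0,0],[1,0,0,-0.02,0,0,0]]' >/dev/null
python3 shift.py '[[1,0,0,-0.05,0,0,0],[1,0,0,-0.06,0,0,0],[1,0,0,-0.06,0,0,-0.1746],[1,0,0,0,0,0,-0.1746],[1,0,0,0,0,0,-0.1746]]' >/dev/null
python3 shift.py '[[1,0,0,0,0,0,-0.1746],[1,0,0,0,0,0,-0.1746],[1,0,0,0,0,0,-0.1746],[1,0,0,0,0,0,-0.1746],[1,0,0,0,0,0,-0.1746]]' >/dev/null
python3 shift.py '[[1,0,0,0,0,0,-0.1746],[1,0,0,0,0,0,0],[1,0,0,0,0,0,0]]' >/dev/null
python3 go.py 0.4668 0.1624 0.2 86.2
python3 - <<'E'
from h import *
for n in ("top","scene"): cv2.imwrite(f"pics/{n}2.png",manip.grab_frame(n)[:,:,::-1])
a=cv2.resize(cv2.imread("pics/top2.png")[160:285,155:325],(800,588),interpolation=cv2.INTER_CUBIC)
b=cv2.resize(cv2.imread("pics/scene2.png")[130:250,230:400],(800,565),interpolation=cv2.INTER_CUBIC)
cv2.imwrite("pics/both2.png",cv2.resize(np.vstack([a,b]),(416,600)))
cv2.imwrite("pics/sc2.png",b)
E
```

```text
t 24.77 pos [0.579  0.0405 0.0209] yaw -3.76 rot [ 0.003  -0.0005  0.0007] shift now [-0.0011 -0.0012  0.0017] after rot [-0.0011 -0.0012  0.0017] w 0.574 F [ 0.9  0.2 -1.3] g 63.5
t 27.02 pos [0.5781 0.0405 0.2109] yaw 86.13 rot [ 0.0005  0.0023 -0.0012] shift now [0.1193 0.1141 0.0106] after rot [0.1191 0.1143 0.0109] w 1.0 F [0.5 0.8 0.2] g 0.0
```

View pics/sc2.png

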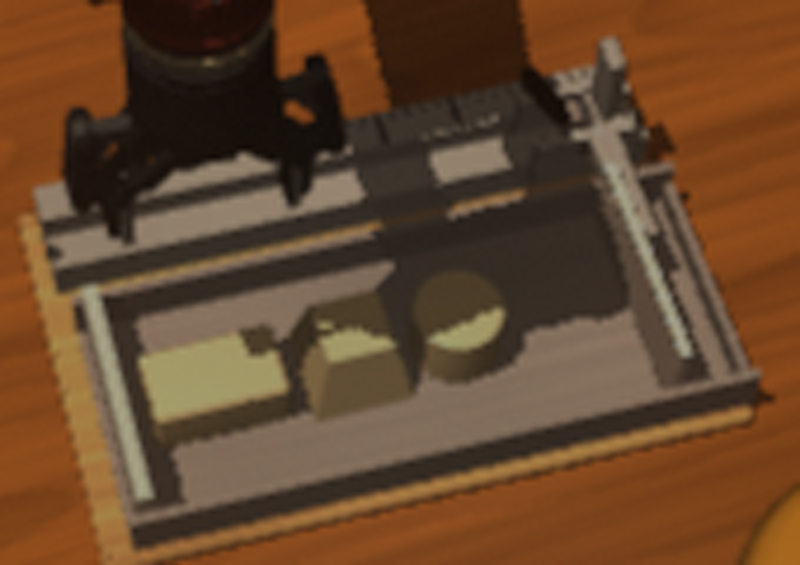

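The scene crop shows brick (215,375), pyramid (350,350) and drum (460,320) all standing flat in the tray, stop still at the open end. I'll check the stop's position against the first crop.

```bash
python3 - <<'E'
from h import *
o=np.array([.5853,.1542]);th=np.radians(-3.81);Rm=np.array([[np.cos(th),-np.sin(th)],[np.sin(th),np.cos(th)]])
def W(x,y,z): return np.r_[o+Rm@[x,y],z]
for yp in (.1545,):
  for nm,x,y,z in [("grip in",-.118,yp+.010,.126),("grip out",-.118,yp+.022,.126),("pointer",-.152,yp,.044),("lev tip",-.118,yp-.035,.117),("carr",-.118,yp,.07)]:
    for n,f,of in (("top",4.7,[155,160]),("scene",800/170,[230,130])):
      print(nm,n,((proj(n,W(x,y,z))[0]-of+.5)*f-.5).round(0))
t=cv2.imread("pics/top0.png")[160:285,155:325]; s=cv2.imread("pics/scene0.png")[130:250,230:400]
a=cv2.resize(t[55:105,0:60],None,fx=10,fy=10,interpolation=cv2.INTER_CUBIC); b=cv2.resize(s[0:60,90:150],None,fx=10*5/6,fy=10*5/6,interpolation=cv2.INTER_CUBIC)
b=cv2.resize(s[0:40,100:150],None,fx=4,fy=4,interpolation=cv2.INTER_CUBIC)
cv2.imwrite("pics/stop.png",np.hstack([a,cv2.copyMakeBorder(b,0,a.shape[0]-b.shape[0],0,0,0)]))
E
python3 go.py 0.4771 0.3052 0.2 86.2
```

```text
grip in top [ 69. 375.]
grip in scene [601.  39.]
grip out top [ 47. 373.]
grip out scene [620.  35.]
pointer top [115. 453.]
pointer scene [554.  79.]
lev tip top [156. 384.]
lev tip scene [530.  64.]
carr top [112. 388.]
carr scene [576.  96.]
t 27.12 pos [0.578  0.0405 0.2104] yaw 86.19 rot [ 0.0005  0.0017 -0.0002] shift now [0.1183 0.2574 0.0103] after rot [0.1182 0.2575 0.0104] w 1.0 F [ 0.2 -0.6  0.5] g 0.0
```

View pics/stop.png

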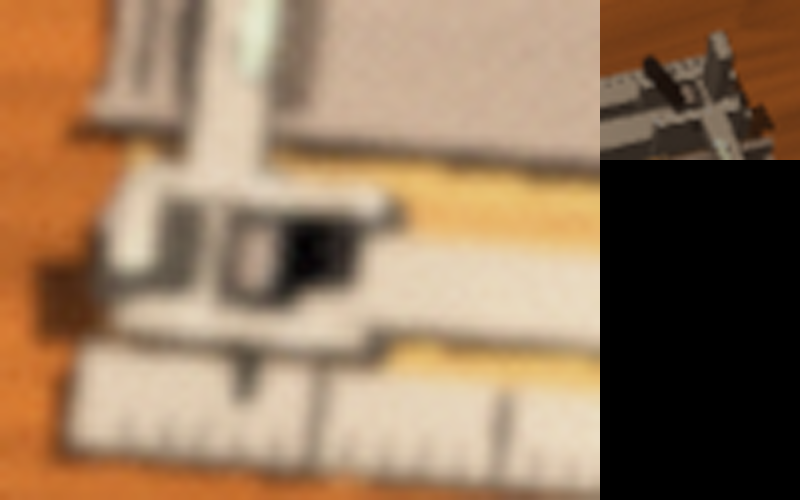

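The stop crop shows the grip top at (130,240), lever handle (315,250), pointer tip (243,395), first long line (318,410). That matches pointer y ≈ +154 mm. Now I'll move over it.

```bash

python3 shift.py '[[1,0.0197,0.0429,0,0,0,0],[1,0.0197,0.0429,0,0,0,0],[1,0.0197,0.0429,0,0,0,0],[1,0.0197,0.0429,0,0,0,0],[1,0.0197,0.0429,0,0,0,0]]' >/dev/null
python3 shift.py '[[1,0.0197,0.0429,0,0,0,0],[1,0,0,0,0,0,0],[1,0,0,0,0,0,0],[1,0,0,0,0,0,0]]' >/dev/null
python3 go.py 0.4771 0.3052 0.086 86.2
```

```text
t 28.25 pos [0.4772 0.304  0.2099] yaw 86.17 rot [ 0.0002  0.0013 -0.0006] shift now [0.0004 0.0011 0.1239] after rot [0.0002 0.0012 0.1239] w 1.005 F [-0.8 -0.6  0.5] g 0.0
```

```bash

python3 shift.py '[[1,0,0.001,0.03,0,0,0],[1,0,0,0.03,0,0,0],[1,0,0,0.02,0,0,0],[1,0,0,0.02,0,0,0],[1,0,0,0.015,0,0,0]]' 
python3 shift.py '[[1,0,0,0.01,0,0,0],[1,0,0,0,0,0,0],[1,0,0,0,0,0,0]]' >/dev/null
python3 go.py 0.4771 0.3052 0.086 86.2
python3 - <<'E'
from h import *
b=cv2.resize(manip.grab_frame("scene")[130:250,230:400,::-1],(800,565),interpolation=cv2.INTER_CUBIC)
cv2.imwrite("pics/sc3.png",b)
E
```

```text
time: 28.88
tool_pos: [0.4771, 0.3058, 0.094]
tool_rot: [0.001, 0.033, 0.999, 0.0]
contact_force: [0.0, -0.0, -0.1]
gripper_width: 1.002
grasp_force: 0.0
t 29.25 pos [0.4775 0.3064 0.0858] yaw 86.28 rot [0.0011 0.0025 0.0013] shift now [ 0.0003 -0.0012 -0.0002] after rot [ 0.0003 -0.0012 -0.0002] w 1.001 F [0.1 0.3 0.6] g 0.0
```

View pics/sc3.png

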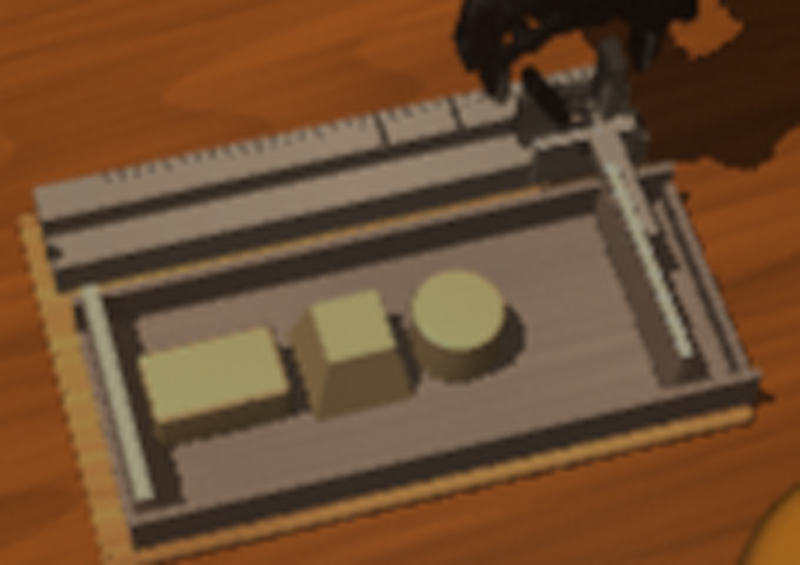

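The picture shows the gripper straddling lever (545,95) and grip (610,70) untouched, cheeses all flat. Now I'll push in along −y.

```bash

python3 shift.py '[[1,0,-0.006,0,0,0,0],[1,0,-0.008,0,0,0,0],[1,0,-0.01,0,0,0,0],[1,0,-0.01,0,0,0,0],[1,0,-0.01,0,0,0,0]]' 
python3 shift.py '[[1,0,-0.01,0,0,0,0],[1,0,-0.008,0,0,0,0],[1,0,-0.006,0,0,0,0],[1,0,0,0,0,0,0],[1,0,0,0,0,0,0]]'
python3 - <<'E'
from h import *
o=np.array([.5853,.1542]);th=np.radians(-3.81);Rm=np.array([[np.cos(th),-np.sin(th)],[np.sin(th),np.cos(th)]])
print("tray xy of TCP",((manip.state()["tool_pos"][:2]-o)@Rm).round(4))
im={}
for n in ("top","scene"): im[n]=manip.grab_frame(n)[:,:,::-1]; cv2.imwrite(f"pics/{n}4.png",im[n])
a=cv2.resize(im["top"][195:285,155:265],(800,655),interpolation=cv2.INTER_CUBIC)[:600]
b=cv2.resize(im["scene"][130:190,290:370],(800,600),interpolation=cv2.INTER_CUBIC)
cv2.imwrite("pics/b4.png",b);cv2.imwrite("pics/a4.png",a)
P=lambda y,x=-.152:np.r_[o+Rm@[x,y],.044]
for y in(.035,.085,.135): print(y,((proj("scene",P(y))[0]-[290,130]+.5)*10-.5).round(0))
E
```

```text
time: 29.92
tool_pos: [0.4741, 0.2615, 0.0852]
tool_rot: [0.001, 0.033, 0.999, 0.0]
contact_force: [0.8, 1.6, 1.8]
gripper_width: 1.003
grasp_force: 1.2
time: 30.55
tool_pos: [0.4723, 0.2378, 0.0845]
tool_rot: [0.0, 0.033, 0.999, -0.0]
contact_force: [0.1, 0.3, 0.4]
gripper_width: 0.997
grasp_force: 0.0
tray xy of TCP [-0.1183  0.076 ]
0.035 [204. 253.]
0.085 [362. 217.]
0.135 [518. 182.]
```

View pics/b4.png

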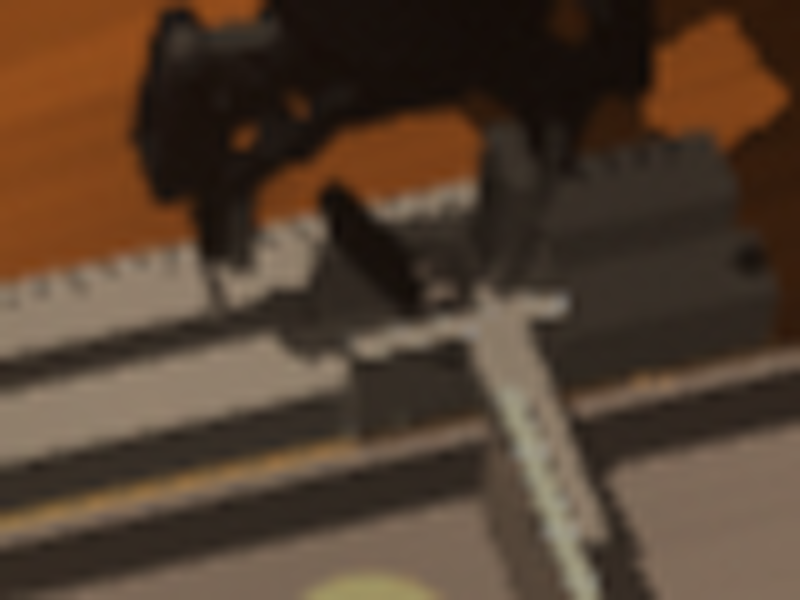

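The crop shows the lever still open (370,245), right finger on the grip (510,195), and the stop moved; the pointer is hidden. I'll measure the white end plate by intensity profile, before and now.

```bash
cat > plate.py <<'E'
from h import *
import sys
o=np.array([.5853,.1542]);th=np.radians(-3.81);Rm=np.array([[np.cos(th),-np.sin(th)],[np.sin(th),np.cos(th)]])
def prof(n,im,lo,hi):
    ys=np.arange(lo,hi,.0005); acc=0
    g=im.astype(np.float32); g=g[:,:,0]+g[:,:,1]   # blue+green: plate is whitish
    for x in np.linspace(-.02,.06,17):
        P=np.c_[(np.array([[x,y] for y in ys])@Rm.T+o),np.full(len(ys),.076)]
        uv=proj(n,P).astype(np.float32); acc=acc+cv2.remap(g,uv[:,:1],uv[:,1:],cv2.INTER_LINEAR)[:,0]
    acc=acc/17; k=int(np.argmax(acc)); d=np.diff(acc); w=slice(max(0,k-30),k+30)
    m=np.clip(acc[w]-(acc.max()+np.median(acc))/2,0,None)
    return (m*ys[w]).sum()/m.sum(), ys[m.nonzero()[0][[0,-1]]+w.start], acc.max()
for n,i in (("top",0),("scene",0),("top",sys.argv[1]),("scene",sys.argv[1])):
    im=cv2.imread(f"pics/{n}{i}.png"); r=prof(n,im,.12,.19) if i==0 else prof(n,im,.05,.14)
    print(n,i,np.round(r[0],4),r[1].round(4),r[2].round(0))
E
python3 plate.py 4
```

```text
top 0 0.1562 [0.153  0.1595] 408.0
scene 0 0.1553 [0.152  0.1585] 258.0
top 4 0.0539 [0.05 0.06] 387.0
scene 4 0.0975 [0.095  0.1005] 274.0
```

```bash

python3 shift.py '[[1,0,-0.004,0,0,0,0],[1,0,-0.004,0,0,0,0],[1,0,-0.0015,0,0,0,0],[1,0,0,0,0,0,0],[1,0,0,0,0,0,0]]' >/dev/null
python3 go.py 0.4722 0.2378 0.084 86.2
python3 shift.py '[[1,0,0.007,0,0,0,0],[1,0,0,-0.03,0,0,0],[1,0,0,-0.05,0,0,0],[1,0,0,-0.04,0,0,0],[1,0,-0.06,0,0,0,0]]' >/dev/null
python3 shift.py '[[1,0,-0.06,0,0,0,0],[1,0,-0.06,0,0,0,0],[1,0,-0.06,0,0,0,0],[1,0,0,0,0,0,0],[1,0,0,0,0,0,0]]' >/dev/null
python3 go.py 0.4722 0.2378 0.086 86.2
python3 - <<'E'
from h import *
a=0
for n in ("top","scene"): cv2.imwrite(f"pics/{n}5.png",manip.grab_frame(n)[:,:,::-1])
a=np.mean([manip.grab_frame("top")[:,:,::-1].astype(float) for _ in range(4)],0)
cv2.imwrite("pics/a5.png",cv2.resize(a[225:270,155:235].astype(np.float32),None,fx=10,fy=10,interpolation=cv2.INTER_CUBIC))
E
python3 plate.py 5
```

```text
t 31.27 pos [0.4721 0.2285 0.085 ] yaw 86.27 rot [-0.0001  0.0016  0.0012] shift now [0.0005 0.0093 0.001 ] after rot [0.0005 0.0093 0.001 ] w 0.998 F [-0.3  0.2  0.3] g 0.0
t 32.52 pos [ 0.4568 -0.0036  0.2049] yaw 86.24 rot [0.0009 0.0015 0.0007] shift now [0.0006 0.2417 0.1192] after rot [0.0006 0.2419 0.1189] w 1.002 F [ 0.1  0.4 -1.1] g 0.0
top 0 0.1562 [0.153  0.1595] 408.0
scene 0 0.1553 [0.152  0.1585] 258.0
top 5 0.0899 [0.087  0.0925] 444.0
scene 5 0.0891 [0.0865 0.092 ] 274.0[ WARN:0@5.783] global loadsave.cpp:1063 imwrite_ Unsupported depth image for selected encoder is fallbacked to CV_8U.
```

View pics/a5.png

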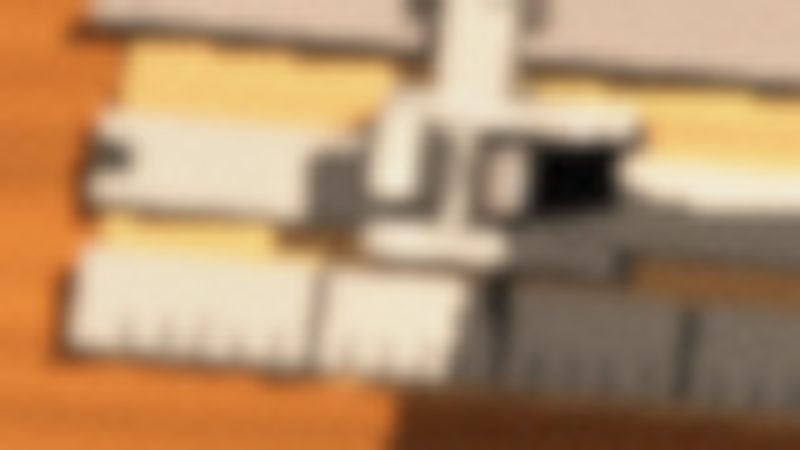

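The pointer (497,300) sits on the middle long line (about 502,330), which agrees with the plate at about 85.5 mm; the lever (575,180) is still open. Now I'll go back and straddle it again.

```bash

python3 shift.py '[[1,0,0.06,0,0,0,0],[1,0,0.06,0,0,0,0],[1,0,0.06,0,0,0,0],[1,0,0.0595,0,0,0,0],[1,0,0,0,0,0,0]]' >/dev/null
python3 shift.py '[[1,0,0,0,0,0,0],[1,0,0,0,0,0,0]]' >/dev/null
python3 go.py 0.4726 0.2355 0.086 86.2
```

```text
t 33.7 pos [0.4722 0.2343 0.2048] yaw 86.2 rot [0.0002 0.0012 0.    ] shift now [-0.0002  0.0012  0.1188] after rot [-0.0003  0.0012  0.1188] w 0.999 F [-0.2  0.4 -1.1] g 0.0
```

```bash

python3 shift.py '[[1,0,0.001,0.03,0,0,0],[1,0,0,0.03,0,0,0],[1,0,0,0.03,0,0,0],[1,0,0,0.02,0,0,0],[1,0,0,0.0085,0,0,0]]' >/dev/null
python3 shift.py '[[1,0,0,0,0,0,0],[1,0,0,0,0,0,0],[1,0,0,0,0,0,0]]' >/dev/null
python3 go.py 0.4721 0.2285 0.086 86.2
```

```text
t 34.7 pos [0.4732 0.2364 0.0876] yaw 86.26 rot [0.0012 0.0031 0.0011] shift now [ 0.0005 -0.0079  0.0016] after rot [ 0.0005 -0.0079  0.0016] w 0.997 F [0.2 0.5 0.3] g 0.0
```

```bash

python3 shift.py '[[0.93,0,0,0,0,0,0],[0.86,0,0,0,0,0,0],[0.82,0,0,0,0,0,0],[0.82,0,0,0,0,0,0],[0.82,0,0,0,0,0,0]]' >/dev/null
python3 go.py 0.4737 0.2539 0.086 86.2
```

```text
t 35.33 pos [0.4724 0.2362 0.0864] yaw 86.27 rot [0.0004 0.0012 0.0013] shift now [-0.0002  0.0178  0.0004] after rot [-0.0002  0.0178  0.0004] w 0.817 F [0.1 0.1 0.1] g 0.0
```

```bash

python3 shift.py '[[0.79,0,0.001,0,0,0,0],[0.76,0,0.0012,0,0,0,0],[0.73,0,0.0012,0,0,0,0],[0.7,0,0.0012,0,0,0,0],[0.7,0,0,0,0,0,0]]' >/dev/null
python3 go.py 0.4737 0.2539 0.086 86.2
python3 shift.py '[[0.67,0,0.0012,0,0,0,0],[0.64,0,0.0012,0,0,0,0],[0.61,0,0.0012,0,0,0,0],[0.61,0,0,0,0,0,0]]' >/dev/null
python3 go.py 0.4737 0.2539 0.086 86.2
python3 - <<'E'
from h import *
for n in ("top","scene"): cv2.imwrite(f"pics/{n}6.png",manip.grab_frame(n)[:,:,::-1])
E
python3 plate.py 6|tail -1
```

```text
t 35.95 pos [0.4728 0.2407 0.0864] yaw 86.28 rot [0.0001 0.0015 0.0013] shift now [-0.      0.0133  0.0004] after rot [-0.      0.0133  0.0004] w 0.699 F [ 0.7 -0.7 -0.1] g 0.6
t 36.45 pos [0.4731 0.2446 0.0867] yaw 86.28 rot [0.0008 0.0017 0.0014] shift now [0.     0.0093 0.0007] after rot [0.0001 0.0093 0.0007] w 0.608 F [-1.   0.4  4.4] g 2.7
scene 6 0.0887 [0.086  0.0915] 273.0
```

```bash

python3 shift.py '[[0.58,0,0.0013,0,0,0,0],[0.55,0,0.0013,0,0,0,0],[0.52,0,0.0013,0,0,0,0],[0.52,0,0,0,0,0,0]]' >/dev/null
python3 go.py 0.4737 0.2539 0.086 86.2
python3 shift.py '[[0.49,0,0.0013,0,0,0,0],[0.46,0,0.0013,0,0,0,0],[0.44,0,0.0009,0,0,0,0],[0.44,0,0,0,0,0,0]]' >/dev/null
python3 go.py 0.4737 0.2539 0.086 86.2
python3 - <<'E'
from h import *
for n in ("top","scene"): cv2.imwrite(f"pics/{n}7.png",manip.grab_frame(n)[:,:,::-1])
E
python3 plate.py 7|tail -1
```

```text
t 37.05 pos [0.4736 0.2504 0.0878] yaw 86.28 rot [0.0052 0.0024 0.0014] shift now [0.0002 0.0035 0.0018] after rot [0.0002 0.0035 0.0018] w 0.521 F [-2.5  5.7  7.4] g 8.6
t 37.55 pos [0.4741 0.2562 0.0886] yaw 86.29 rot [0.0102 0.0032 0.0015] shift now [ 0.0003 -0.0023  0.0026] after rot [ 0.0002 -0.0023  0.0026] w 0.447 F [-2.5 13.5  8.2] g 13.9
scene 7 0.0931 [0.0905 0.096 ] 273.0
```

```bash

python3 shift.py '[[0.44,0,-0.0025,0,0,0,0],[0.44,0,-0.0025,0,0,0,0],[0.44,0,0,0,0,0,0],[0.44,0,0,0,0,0,0]]' >/dev/null
python3 go.py 0.4737 0.2539 0.086 86.2
python3 - <<'E'
from h import *
for n in ("top","scene"): cv2.imwrite(f"pics/{n}8.png",manip.grab_frame(n)[:,:,::-1])
E
python3 plate.py 8|tail -1
```

```text
t 38.15 pos [0.4739 0.2532 0.0886] yaw 86.28 rot [0.015  0.0039 0.0013] shift now [0.0003 0.0007 0.0026] after rot [0.0002 0.0007 0.0026] w 0.442 F [-2.1 22.9  5. ] g 20.3
scene 8 0.09 [0.0875 0.093 ] 273.0
```

```bash

python3 shift.py '[[0.42,0,-0.001,0,0,0,0],[0.42,0,0,0,0,0,0],[0.41,0,0,0,0,0,0],[0.41,0,0,0,0,0,0]]' >/dev/null
python3 go.py 0.4737 0.2539 0.086 86.2
python3 - <<'E'
from h import *
for n in ("top","scene"): cv2.imwrite(f"pics/{n}9.png",manip.grab_frame(n)[:,:,::-1])
E
python3 plate.py 9|tail -1
```

```text
t 38.75 pos [0.4738 0.2523 0.0889] yaw 86.28 rot [0.0151 0.0039 0.0014] shift now [0.0003 0.0016 0.0029] after rot [0.0003 0.0016 0.0029] w 0.414 F [-2.4 22.7  5.7] g 19.9
scene 9 0.0879 [0.085  0.0905] 271.0
```

```bash

python3 shift.py '[[0.39,0,0,0,0,0,0],[0.35,0,0,0,0,0,0],[0.2,0,0,0,0,0,0],[0.2,0,0,0,0,0,0],[0.2,0,0,0,0,0,0]]' >/dev/null
python3 go.py 0.4737 0.2539 0.086 86.2
python3 - <<'E'
from h import *
for n in ("top","scene"): cv2.imwrite(f"pics/{n}10.png",manip.grab_frame(n)[:,:,::-1])
E
python3 plate.py 10|tail -1
```

```text
t 39.48 pos [0.4737 0.2511 0.0894] yaw 86.32 rot [0.0112 0.0033 0.0021] shift now [0.0002 0.0028 0.0034] after rot [0.0002 0.0028 0.0034] w 0.376 F [-4.  19.9 10.4] g 58.6
scene 10 0.0855 [0.083 0.088] 273.0
```

```bash

python3 shift.py '[[0.2,0,0.002,0,0,0,0],[0.2,0,0.002,0,0,0,0],[0.2,0,0.002,0,0,0,0],[0.2,0,0,0,0,0,0]]' >/dev/null
python3 go.py 0.4737 0.2539 0.086 86.2
python3 shift.py '[[0.2,0,0.002,0,0,0,0],[0.2,0,0.002,0,0,0,0],[0.2,0,0,0,0,0,0],[0.2,0,0,0,0,0,0]]' >/dev/null
python3 go.py 0.4737 0.2539 0.086 86.2
```

```text
t 40.08 pos [0.4737 0.252  0.0895] yaw 86.32 rot [-0.0007  0.0012  0.002 ] shift now [0.0002 0.0019 0.0035] after rot [0.0002 0.0019 0.0035] w 0.369 F [-8.5 -2.5 18.4] g 58.7
t 40.58 pos [0.4738 0.2525 0.0896] yaw 86.28 rot [-0.0083 -0.0003  0.0014] shift now [0.0002 0.0014 0.0035] after rot [0.0002 0.0014 0.0036] w 0.363 F [-11.4 -15.1  24.2] g 58.3
```

```bash

python3 shift.py '[[0.2,0,0,-0.002,0,0,0],[0.2,0,0,0,0,0,0],[0.2,0,0,0,0,0,0]]' >/dev/null
python3 go.py 0.4737 0.2539 0.086 86.2
python3 - <<'E'
from h import *
for n in ("top","scene"): cv2.imwrite(f"pics/{n}11.png",manip.grab_frame(n)[:,:,::-1])
cv2.imwrite("pics/b11.png",cv2.resize(cv2.imread("pics/scene11.png")[130:190,290:370],(800,600),interpolation=cv2.INTER_CUBIC))
E
python3 plate.py 11|tail -1
```

```text
t 40.95 pos [0.4737 0.2524 0.0896] yaw 86.26 rot [-0.0078  0.0003  0.0011] shift now [0.0001 0.0015 0.0036] after rot [0.0001 0.0015 0.0036] w 0.362 F [ -5.7 -13.   14.6] g 59.4
scene 11 0.0864 [0.0835 0.089 ] 272.0
```

View pics/b11.png

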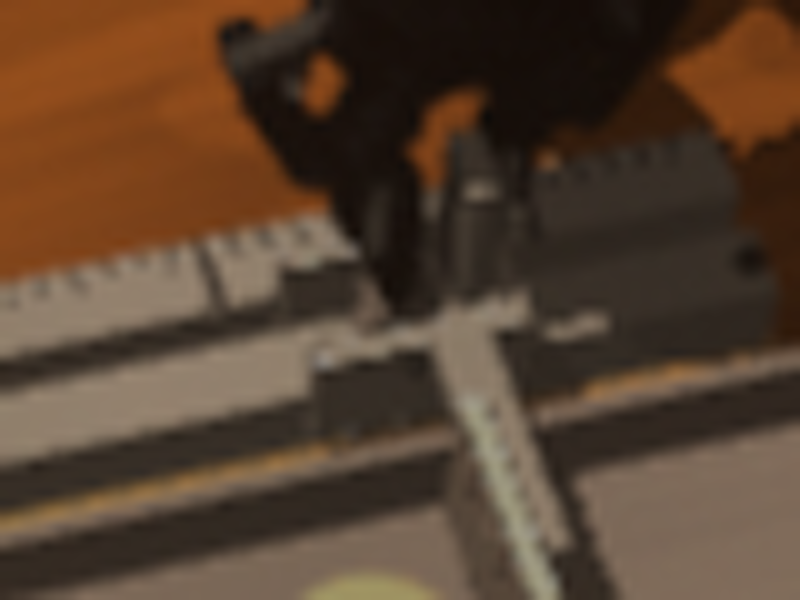

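The lever is upright at (390,240), clamped against the grip (480,220). The plate is 2.7 mm from its on-the-line position, so the pointer is about 1–2 mm from the line, and everything is still. Handing in.

```bash
python3 -c "
from plant import manip
print(manip.job_done())"
```

```text
the job is handed in; nothing more can be done
None
```

I handed the job in at about 41 s with the three cheeses flat in the tray, the stop an estimated 1–2 mm from the middle line, and the closed lever and grip still squeezed in the gripper at about 59 N; the hand-in returned no verdict.

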